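# Stack mould plates with separator sheets, set the outer knob, start the warmer

### The job

Stack every loose brass mould plate on the mould plate bolted to the warming plate, with exactly one plain steel separator sheet under each of them, squared up with the bolted plate and ring face up (no sheet on top; spare sheets stay off the warming plate), and stand the temperature sensor upright inside the black outline on its deck. Then, or before, turn the outer ring of the knob pair on the control box so that its pointer meets the long mark, without turning the inner knob. When all that is done, start the warmer: turn the key clockwise to its stop, hold it there for about half a second and let it spring back; leave everything else on the table where it is, and put right whatever of this gets knocked out of place.

Things in the scene. Friction and masses are not known exactly. Their poses are not given: they have to be found in the camera images.
- warmer: Warming plate: fixed grey housing 130 (x) x 250 (y) mm with a flat aluminium deck 40 mm above the table; a brass mould plate (70 x 50 x 14 mm, long side along x) is bolted on the deck at y -55 mm, and a black outline 62 x 52 mm is drawn on the deck at y +50 mm. Origin under its centre. Its position and yaw vary.
- seat (a point): Centre of the upper face of the bolted mould plate, 54 mm above the table; axes of the warming plate (x along the long side of the mould plates to be stacked, z up).
- control: Control box: fixed grey box 110 (x) x 200 (y) x 50 mm high with a dark top panel, origin under its centre; position and yaw vary. On its top the coaxial knob pair (centred at x 0, y +45 mm) and the key (x 0, y -55 mm).
- coarse (a joint): Outer ring of the knob pair: black ribbed disc 56 mm in diameter, 17 mm high (from 1 to 18 mm above the panel), turned about the vertical, with a white pointer line. Value in rad, grows clockwise seen from above, 0 to 3.0; at 0 the pointer points to the control box's +y, at 1.571 to its +x, where the long white mark is on the panel. Stays where it is left; stiffness of turning 0.06 N m.
- coarse_grip (a point): On the axis of the knob pair, half-way up the outer ring (59 mm above the table).
- long_mark (a point): Middle of the long white mark on the panel, 40 mm from the knob axis towards the control box's +x. The other, short marks are mere scale ticks.
- fine (a joint): Inner knob: aluminium, 24 mm in diameter, on the same axis, from 19 to 40 mm above the panel (21 mm of it above the outer ring). Value in rad, clockwise from above; turns very easily and independently of the ring; must stay as found.
- fine_pointer (a point): Tip of the black line on the inner knob's top, at its rim, 12 mm from the axis.
- key (a joint): Spring-return start key on the control box. Value in rad, grows clockwise seen from above, 0 at rest to 1.2 at the stop; springs back by itself when let go (0.22 N m per rad).
- key_grip (a point): Middle of the key's bow, on its upright turning axis, 71 mm above the table. The bow is an upright steel block 26 mm wide, 10 mm thick, 22 mm tall, its underside 10 mm above the panel; this point's x is along the 26 mm, y across the 10 mm (parallel to the control box's axes at rest).
- plate0_c (a point): Centre (half-way up) of a loose brass mould plate, 70 (x) x 50 (y) x 14 mm (z), ring figure on its upper face, about 0.4 kg. All plates are alike; 2 or 3 of them are present.
- plate1_c (a point): Centre (half-way up) of a loose brass mould plate, 70 (x) x 50 (y) x 14 mm (z), ring figure on its upper face, about 0.4 kg. All plates are alike; 2 or 3 of them are present.
- plate2_c (a point): Centre (half-way up) of a loose brass mould plate, 70 (x) x 50 (y) x 14 mm (z), ring figure on its upper face, about 0.4 kg. All plates are alike; 2 or 3 of them are present.
- sheet0_c (a point): Centre (half-way up) of a loose plain steel separator sheet, without any figure, 76 (x) x 56 (y) x 6 mm (z), 0.2 kg. All three are alike and present; there may be more than are needed.
- sheet1_c (a point): Centre (half-way up) of a loose plain steel separator sheet, without any figure, 76 (x) x 56 (y) x 6 mm (z), 0.2 kg. All three are alike and present; there may be more than are needed.
- sheet2_c (a point): Centre (half-way up) of a loose plain steel separator sheet, without any figure, 76 (x) x 56 (y) x 6 mm (z), 0.2 kg. All three are alike and present; there may be more than are needed.
- sensor_c (a point): Temperature sensor: dark steel foot 44 (x) x 36 (y) x 10 mm with an upright black grip bar 34 (x) x 14 (y) x 24 mm tall on its middle; 0.25 kg. This point is the centre of the bar, 22 mm above the underside of the foot.
- spot (a point): Centre of the black outline on the deck (40 mm above the table), where the sensor belongs; axes of the warming plate.
- timer: Bystander: black digital timer lying flat, 65 x 95 x 20 mm; origin at its underside or middle. Not part of the job.
- washer_a: Bystander: small white plastic ring 26 mm across, 6 mm high; origin at its underside or middle. Not part of the job.
- washer_b: Bystander: small white plastic ring 26 mm across, 6 mm high; origin at its underside or middle. Not part of the job.
- driver: Bystander: screwdriver lying on the table; origin at its underside or middle. Not part of the job.
- oil: Bystander: small bottle, 44 mm across, 100 mm tall; origin at its underside or middle. Not part of the job.
- tape: Bystander: roll-like white disc 60 mm across, 20 mm high; origin at its underside or middle. Not part of the job.

How it is judged:
By the outcome, as a careful person would: the job done as asked, in the order asked, and still so for the second after the job is handed in, with the robot touching nothing.
Of plate0, plate1, plate2 only 2 to 3 are there at a start; the rules pass over those that are not, and their reading is None.
At some moment in a run one of sensor may be knocked a few centimetres aside while the robot is not near it.
Once in a run the grip may slacken for a moment while it holds something.
It also fails if it takes over 210 s, if anything falls off the work surface, if the arm or the gripper's body presses on something with over 40 N, if the wrist force passes 120 N, or if a joint passes its speed limit or range.

### The arm

A 6-joint arm with a two-finger parallel gripper is mounted at the origin on the work surface. World frame = base frame: x ahead of the robot, y to its left, z up, the work surface at z = 0. Lengths are in m, angles in rad, forces in N, time in s.
With the tool pointing down it reaches from about 0.4 to 0.825 m from the base axis. Payload 7 kg.
Tool frame: the origin (TCP) lies at the very end of the fingers, on their centre line; the grasp point (between the pads) lies 19 mm behind it; z points along the fingers, y is the line along which they close (so a half turn about z gives the same grasp; the last joint's range is limited). The gripper opens to 85 mm and grips with 20 to 120 N. Pads are 22 mm wide; open, the fingers measure 114 mm over their backs; the gripper's body (76 mm by 85 mm) begins 54 mm behind the grasp point. The pads swing forward as they close: fully open they stand 13 mm farther back than shut.
Start: joints at [1.455, 0.359, 0.012, 0, -1.224, -0.288], TCP at [0.265, 0.621, 0.231] pointing down, gripper open.
Joint ranges: [-3.07, 3.07], [-1.43, 2.12], [-1.02, 1.25], [-3.03, 1.67], [-3.05, -0], [-3.03, 3.03]. Speed limits (rad/s): [2.39, 2.39, 3.01, 3.14, 3.14, 3.14].

### API

Orientations are given as [roll, pitch, yaw] about the fixed x, y, z axes, in that order (R = Rz(yaw) Ry(pitch) Rx(roll)).
In Python, from station import arm, capture gives the robot as it stands. Calls block until the motion is done:
- arm.move_to(position, orientation): joint-space move of the TCP to a pose.
- arm.move_straight(position, ori=None, max_speed=0.15, contact_N=None): straight line of the TCP; ori=None keeps the orientation; max_speed is the mean speed in m/s. With contact_N (N) it stops when the force on the tool has changed by that much, and returns True; else False.
- arm.move_joints(angles): joint-space move.
- arm.command_gripper(opening, grasp_force=None): finger opening in m; grasp_force is the grip in N (None keeps the last); returns when the fingers have stopped.
- arm.dwell(seconds).
- arm.inverse_kinematics(position, orientation): joint angles nearest the present ones, or None.
- arm.get_obs(): the state.
- capture(name): name is "scene" or "top"; returns a dict with "pixels" (420x560x3 uint8, red, green, blue), "depth" (420x560 float32, m along the optical axis (not along the pixel's ray), 0 where there is no reading), "fovy" (degrees; the focal length in pixels is half the picture's height over the tangent of half this angle, whatever the lens; pixels are square), "cx", "cy" (the principal point, pixels), "D" ([k1, k2, p1, p2, k3] as OpenCV has them; the pictures are not rectified), "extrinsics" (4x4, takes a point from world to camera coordinates). Camera axes: x right, y down, z forward; pixel columns grow to the right and rows downward; lengths in m; the calibration is good to about 2 mm. A picture is of the moment at which its call begins.
A pose or a line that the arm cannot do raises arm.MotionError and nothing moves.
- arm.finish_job(): hands the job in; it is judged then, once.
The state is a dict: "time": time; "q": joint angles; "qvel": joint speeds; "tau": joint torques, N m; "ee_pos": TCP position; "tool_rot": TCP orientation; "ft_force": force on the tool from outside, world axes, zero at the start; "moment": the same for the moment, N m; "finger_gap": finger opening in m; "gripper_force": force on a finger pad.
Only numpy, scipy, OpenCV 4.12 (cv2) and the standard library are available. Lean on these libraries where they do the work, as an engineer would, in place of code of your own. Each camera call takes 0.05 s, during which the arm holds its last target. There are 200 camera calls.

## Working session

There is one attempt and no reset: what is moved stays moved. The work goes in short steps, each a Python script; the robot and the scene stay as the last script left them, time stands still between calls to the robot, and variables do not carry over. Pictures are saved under pics/ and viewed, at most 14 in all, crops included, and the job is handed in when it is done.

```bash
ls; mkdir -p pics
cat > h.py <<'E'
import numpy as np, cv2
from station import arm, capture
def K(c):
    f=210/np.tan(np.radians(c['fovy'])/2); return np.array([[f,0,c['cx']],[0,f,c['cy']],[0,0,1]])
def ray(c,uv):
    p=cv2.undistortPoints(np.array(uv,float).reshape(-1,1,2),K(c),np.array(c['D'],float),None,None,None).reshape(-1,2)
    d=np.c_[p,np.ones(len(p))]; R=c['extrinsics'][:3,:3];t=c['extrinsics'][:3,3]
    return -R.T@t, d@R
def onplane(c,uv,z):
    o,d=ray(c,uv); return o+d*((z-o[2])/d[:,2])[:,None]
def proj(c,P):
    E=c['extrinsics']; r,_=cv2.Rodrigues(E[:3,:3]); return cv2.projectPoints(np.array(P,float).reshape(-1,1,3),r,E[:3,3],K(c),np.array(c['D'],float))[0].reshape(-1,2)
def cloud(c):
    h,w=c['depth'].shape; v,u=np.mgrid[:h,:w]; o,d=ray(c,np.c_[u.ravel(),v.ravel()])
    z=c['depth'].ravel(); P=(o+d*z[:,None]); P[z==0]=np.nan
    return P.reshape(h,w,3)
def save(c,n): cv2.imwrite('pics/'+n,c['pixels'][:,:,::-1])
E
python3 - <<'E'
from h import *
import pickle
o=arm.get_obs();print(o['time'],o['ee_pos'],o['tool_rot'],o['finger_gap'])
for n in('scene','top'):
    c=capture(n);save(c,n+'0.png');pickle.dump(c,open(n+'0.pkl','wb'))
    print(n,c['fovy'],c['cx'],c['cy'],c['D'],(-c['extrinsics'][:3,:3].T@c['extrinsics'][:3,3]).round(3),c['extrinsics'][2,:3].round(3))
    im=cv2.resize(c['pixels'][:,:,::-1],(800,600),interpolation=cv2.INTER_CUBIC);cv2.imwrite('pics/%s0b.png'%n,im)
E
```

```text
pics
0.0 [0.26503543 0.6202665  0.23034881] [ 3.13994324e+00 -1.16400884e-04 -4.03905767e-01] 0.08541157493128546
scene 46.246246938330025 280.4657129004011 207.75247287147116 [-0.04411811  0.          0.          0.          0.        ] [ 1.115 -0.54   0.928] [-0.499  0.467 -0.73 ]
top 53.046181604555244 277.44234065611596 212.04257372899295 [0.00990546 0.         0.         0.         0.        ] [ 0.48  -0.015  1.124] [ 0.065 -0.001 -0.998]
```

View pics/top0b.png

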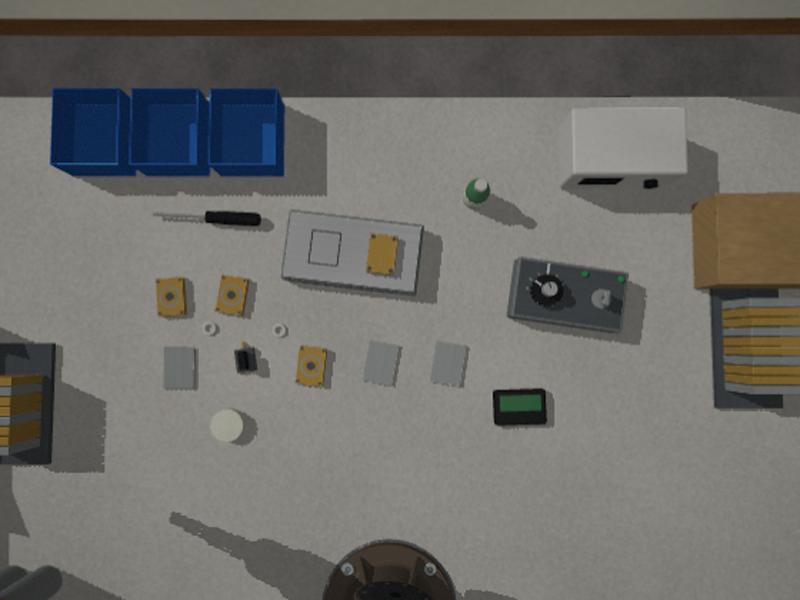

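View pics/scene0b.png

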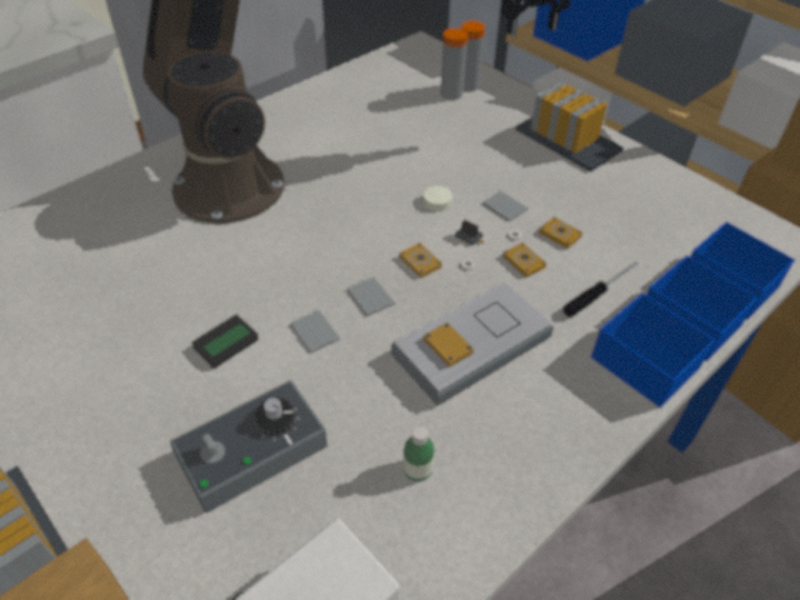

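The top view shows 3 plates, all ring up, at (171,297), (231,295) and (311,366). The sheets are at (180,368), (382,362) and (449,362), the sensor at (245,360), the warmer at (353,252) and the control box at (568,295). I need a closer look at the knob and sensor, and at the colours and depth noise.

Run:
```python
from h import *
import pickle
T=pickle.load(open('top0.pkl','rb'));S=pickle.load(open('scene0.pkl','rb'))
def crop(c,u,v,w=50):
    return cv2.resize(c['pixels'][v-w:v+w,u-w:u+w,::-1],(400,300) if 0 else (300,300),interpolation=cv2.INTER_CUBIC)
r1=np.hstack([crop(T,390,205,45),crop(T,180,248,30)])
r2=np.hstack([crop(S,178,305,55),crop(S,328,163,25)])
cv2.imwrite('pics/crops.png',np.vstack([r1,r2]))
for n,c in(('T',T),('S',S)):
    P=cloud(c); np.save(n+'cloud.npy',P)
    tz=P[...,2]
    hsv=cv2.cvtColor(c['pixels'],cv2.COLOR_RGB2HSV)
    pts={'T':[(126,257),(267,253),(120,208),(300,253),(350,300),(247,178),(215,170)],'S':[(354,144),(260,207),(220,232),(300,150),(480,230)]}[n]
    for u,v in pts: print(n,u,v,P[v,u].round(4),hsv[v,u],'zstd',tz[v-2:v+3,u-2:u+3].std().round(4),tz[v-2:v+3,u-2:u+3].mean().round(4))
```

```text
T 126 257 [0.4341 0.384  0.0076] [ 70   7 110] zstd 0.0025 0.0058
T 267 253 [0.4439 0.0123 0.0025] [ 70   6 119] zstd 0.0024 0.0055
T 120 208 [0.5629 0.399  0.0178] [90 12 63] zstd 0.0024 0.0147
T 300 253 [ 4.437e-01 -7.550e-02 -3.000e-04] [ 21  13 140] zstd 0.002 -0.0009
T 350 300 [ 0.3202 -0.2067  0.0012] [ 23  15 137] zstd 0.005 0.0012
T 247 178 [0.6392 0.0635 0.0386] [  0   2 131] zstd 0.0014 0.0395
T 215 170 [0.6606 0.1472 0.0363] [  0   0 129] zstd 0.002 0.0399
S 354 144 [0.4398 0.3843 0.0066] [ 80   6 127] zstd 0.0018 0.0062
S 260 207 [0.4458 0.0148 0.0039] [ 90   6 133] zstd 0.0014 0.0059
S 220 232 [ 0.4465 -0.1152  0.0074] [ 75   4 131] zstd 0.0021 0.0058
S 300 150 [ 0.3457  0.2553 -0.0033] [ 26  13 160] zstd 0.0018 -0.0009
S 480 230 [0.8877 0.3154 0.0618] [108 218  97] zstd 0.0044 0.0615
```

View pics/crops.png

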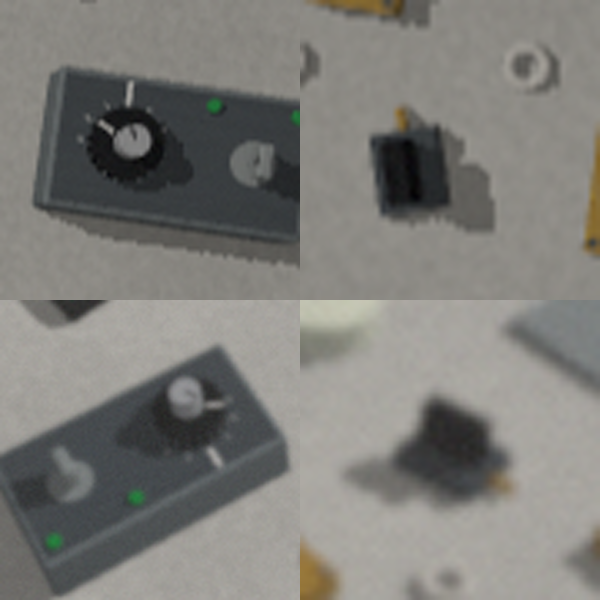

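The knob ring's pointer is toward image left and slightly up, about 0.35–0.45 rad in the control frame. The long mark is up, at box +x. The sensor is upright. Next I'll measure everything from both cameras, using silhouettes cast onto each object's mid-height plane so the side faces cancel out.

```bash
cat >> h.py <<'E'
def rects(c,mask_fn,zmid,area=(0.001,0.008),up=4):
    im=cv2.resize(c['pixels'],None,fx=up,fy=up,interpolation=cv2.INTER_CUBIC); im=cv2.GaussianBlur(im,(0,0),up*.7)
    m=mask_fn(im).astype(np.uint8)*255; k=np.ones((up*2+1,)*2,np.uint8)
    m=cv2.morphologyEx(cv2.morphologyEx(m,cv2.MORPH_CLOSE,k),cv2.MORPH_OPEN,k)
    out=[]
    for ct in cv2.findContours(m,cv2.RETR_EXTERNAL,cv2.CHAIN_APPROX_NONE)[0]:
        if len(ct)<40: continue
        p=onplane(c,(ct.reshape(-1,2)+.5)/up-.5,zmid)[:,:2]
        A=cv2.contourArea(p.astype(np.float32))
        (x,y),(w,h),a=cv2.minAreaRect((p*1000).astype(np.float32))
        if area[0]<A<area[1]: 
            a=np.radians(a); 
            if w<h: w,h=h,w; a+=np.pi/2
            a=(a+np.pi/2)%np.pi-np.pi/2   # direction of long side
            out.append((x/1000,y/1000,a,w,h,A*1e6))
    return sorted(out,key=lambda r:r[1])
def brass(im):
    h=cv2.cvtColor(im,cv2.COLOR_RGB2HSV); return (h[...,0]>10)&(h[...,0]<30)&(h[...,1]>110)
def steel(im):
    l=cv2.GaussianBlur(im,(0,0),5).astype(int); return (l[...,0]-l[...,2]<4)&(l.sum(2)>290)&(l.max(2)-l.min(2)<18)
def dark(im): return im.max(2)<75
def near(c,xy,r,fn,z,area,up=4):
    return [q for q in rects(c,fn,z,area,up) if np.hypot(q[0]-xy[0],q[1]-xy[1])<r]
def rectcloud(P,lo,hi,reg):
    q=P[(P[...,2]>lo)&(P[...,2]<hi)&(P[...,0]>reg[0])&(P[...,0]<reg[1])&(P[...,1]>reg[2])&(P[...,1]<reg[3])]
    (x,y),(w,h),a=cv2.minAreaRect((q[:,:2]*1000).astype(np.float32)); a=np.radians(a)
    if w<h: w,h=h,w; a+=np.pi/2
    return x/1000,y/1000,(a)%np.pi,w,h,np.median(q[:,2])
E
cat > m.py <<'E'
from h import *
import pickle
T=pickle.load(open('top0.pkl','rb'));S=pickle.load(open('scene0.pkl','rb'))
def show(l,r): 
    for q in r: print(l,np.round(q[:3],4),np.round(q[3:],1))
for n,c in(('T',T),('S',S)):
    inr=lambda r:[q for q in r if .3<q[0]<.8 and -.4<q[1]<.6]
    show(n+' plate',inr(rects(c,brass,.007)))
    show(n+' bolted',[q for q in rects(c,brass,.047) if q[0]>.6 and abs(q[1])<.15])
    show(n+' sheet',inr(rects(c,steel,.003,(.002,.008))))
    show(n+' sensor',inr(rects(c,dark,.005,(.0006,.004))))
    P=cloud(c)
    print(n,'warm',np.round(rectcloud(P,.035,.045,(.5,.8,-.12,.3)),4)); print(n,'ctl',np.round(rectcloud(P,.045,.055,(.45,.75,-.5,-.15)),4))
E
python3 m.py
```

```text
T plate [ 0.6452  0.0124 -0.1215] [  71.8   50.7 3233.2]
T plate [ 0.4366  0.143  -0.1055] [  68.9   49.8 2969.1]
T plate [ 0.568   0.2912 -0.1538] [  68.3   50.9 3164.6]
T plate [0.5652 0.4047 0.0824] [  69.3   51.4 3251. ]
T bolted [ 0.6392  0.0114 -0.1215] [  69.3   48.9 3005.9]
T sheet [ 0.4401 -0.1113 -0.1664] [  77.9   59.1 4361.6]
T sheet [ 0.4418  0.0143 -0.1993] [  77.6   58.8 4338.6]
T sheet [0.4335 0.3878 0.011 ] [  77.3   59.1 4195.8]
T sensor [0.4475 0.2636 0.1586] [  44.5   37.1 1498.1]
T sensor [0.7124 0.2927 1.5184] [ 106.7   27.6 2640.1]
T warm [6.695000e-01 1.288000e-01 1.184600e+00 4.036747e+02 1.796109e+02
 3.970000e-02]
T ctl [ 5.939000e-01 -2.709000e-01  1.063900e+00  3.443268e+02  1.674235e+02
  5.040000e-02]
S plate [ 0.618   0.0364 -0.1194] [  75.1   53.8 3726.1]
S plate [ 0.4374  0.1426 -0.1117] [  73.4   51.1 2379.8]
S plate [ 0.5686  0.2907 -0.1525] [  72.8   54.2 3220.5]
S plate [0.5656 0.4035 0.0958] [  71.    57.4 3279.2]
S bolted [ 0.6396  0.0114 -0.1194] [  71.8   51.4 3409.5]
S sheet [ 0.4408 -0.1121 -0.1641] [  83.5   62.9 4871.2]
S sheet [ 0.4427  0.0136 -0.1892] [  83.5   63.5 4835.7]
S sheet [0.4333 0.3867 0.015 ] [  84.1   67.9 5102.1]
S sensor [ 0.5182 -0.3994 -0.3272] [ 35.9  29.4 877.3]
S sensor [ 0.5417 -0.2852  0.4229] [  82.3   69.  3714.2]
S sensor [ 0.3588 -0.2404 -1.5362] [  94.6   68.8 3990.7]
S sensor [ 0.4442  0.2692 -1.1597] [  53.9   39.1 1602.8]
S sensor [0.7089 0.2963 1.5228] [ 115.1   24.  2379.7]
S warm [6.902000e-01 1.221000e-01 1.448700e+00 3.722055e+02 1.974677e+02
 3.970000e-02]
S ctl [ 5.934000e-01 -2.814000e-01  1.056500e+00  3.243230e+02  1.694238e+02
  4.990000e-02]
```

Run:
```python
from h import *
import pickle
for n in('top','scene'):
    c=pickle.load(open(n+'0.pkl','rb'))
    P=cloud(c); P=np.where(np.isnan(P),0,P); zz=cv2.medianBlur(P[...,2].astype(np.float32),5)
    for nm,lo,hi,ctr in(('warm',.033,.065,(.645,.063)),('ctl',.042,.095,(.59,-.3))):
        m=((zz>lo)&(zz<hi)&(np.hypot(P[...,0]-ctr[0],P[...,1]-ctr[1])<.17)).astype(np.uint8); m=cv2.morphologyEx(m,cv2.MORPH_OPEN,np.ones((5,5)))
        _,l,st,_=cv2.connectedComponentsWithStats(m); k=1+np.argmax(st[1:,4])
        q=max(cv2.findContours((l==k).astype(np.uint8),0,1)[0],key=len).reshape(-1,2)
        p=onplane(c,q,(.04 if nm=='warm' else .05))[:,:2]
        (x,y),(w,h),a=cv2.minAreaRect((p*1000).astype(np.float32)); print(n,nm,x,y,w,h,(a+45)%90-45,np.radians((a+45)%90-45))
    # colour based top panel: darker bluish
    b=rects(c,lambda im:((im[...,2].astype(int)-im[...,0]>4)&(im.max(2)<110))|(im.max(2)<75),.025,(.012,.04))
    for q in b: print(n,'ctlcol',np.round(q,4))
    # white pixels near the knob
    up=6; im=cv2.resize(c['pixels'],None,fx=up,fy=up,interpolation=cv2.INTER_CUBIC)
    m=(im.min(2)>(115 if n=='top' else 120)).astype(np.uint8)
    for ct in cv2.findContours(m,0,1)[0]:
        A=cv2.contourArea(ct)
        if A<80: continue
        uv=(ct.reshape(-1,2)+.5)/up-.5; 
        for z in(.05,.068,.09):
            p=onplane(c,uv,z)[:,:2]; (x,y),(w,h),a=cv2.minAreaRect((p*1000).astype(np.float32))
            if np.hypot(x/1000-.6,y/1000+.26)<.06: print(n,z,'white',np.round([x,y,w,h,a],1),A)
    # green leds
    hs=cv2.cvtColor(im,cv2.COLOR_RGB2HSV); m=((hs[...,1]>120)&(abs(hs[...,0].astype(int)-65)<20)).astype(np.uint8)
```

```text
top warm 644.0272827148438 65.68170166015625 244.3799285888672 124.88134002685547 -6.6583709716796875 -0.11621049627502467
top ctl 564.3610229492188 -324.29547119140625 199.53396606445312 109.7883529663086 -8.403610229492188 -0.14667066755891495
top ctlcol [ 5.64600000e-01 -3.28900000e-01  1.42040000e+00  2.07663500e+02
  1.12678400e+02  2.24293849e+04]
top ctlcol [ 7.62000000e-02 -1.30000000e-03  1.56940000e+00  2.37394600e+02
  1.01680100e+02  1.78775954e+04]
top ctlcol [3.71600000e-01 6.54200000e-01 1.40000000e-03 2.20170500e+02
 1.02337100e+02 1.84233941e+04]
scene warm 649.1768188476562 61.78955078125 247.0245819091797 126.2352523803711 -6.663734436035156 -0.11630410638734094
scene ctl 570.2567749023438 -327.37371826171875 199.20790100097656 113.0855941772461 -7.9928131103515625 -0.13950090527220363
scene ctlcol [ 5.65300000e-01 -3.24100000e-01  1.41900000e+00  2.01256700e+02
  1.31252500e+02  2.52567302e+04]
scene ctlcol [ 1.00030000e+00  2.23500000e-01 -1.55050000e+00  4.61597700e+02
  8.19725000e+01  1.48372299e+04]
scene ctlcol [3.87800000e-01 6.52400000e-01 1.30000000e-03 2.18084500e+02
 1.30504300e+02 1.27184876e+04]
scene ctlcol [5.38100000e-01 8.25900000e-01 4.50000000e-03 3.78270300e+02
 1.26295800e+02 3.44297637e+04]
```

Run:
```python
from h import *
import pickle
kc=np.array([.571,-.281])
for n in('top','scene'):
    c=pickle.load(open(n+'0.pkl','rb'))
    up=6; im=cv2.resize(c['pixels'],None,fx=up,fy=up,interpolation=cv2.INTER_CUBIC)
    for th in(100,125):
      m=(im.min(2)>th).astype(np.uint8)
      for ct in cv2.findContours(m,cv2.RETR_LIST,1)[0]:
        A=cv2.contourArea(ct)
        if A<60 or A>8000: continue
        uv=(ct.reshape(-1,2)+.5)/up-.5
        for z in(.05,.068,.09):
            p=onplane(c,uv,z)[:,:2]; (x,y),(w,h),a=cv2.minAreaRect((p*1000).astype(np.float32))
            d=np.array([x,y])/1000-kc; r=np.hypot(*d)
            if r<.06: 
                far=p[np.argmax(np.hypot(*(p-kc).T))]-kc
                print(n,th,z,'c',np.round([x,y,w,h,a],1),int(A),'r',round(r,4),'angle cw from box+y',round(np.arctan2(d[0],d[1])-.148,3),'far',round(np.arctan2(far[0],far[1])-.148,3),np.hypot(*far).round(4))
```

```text
top 100 0.05 c [ 575.1 -289.4   23.2   26.8   15.5] 2311 r 0.0094 angle cw from box+y 2.537 far 2.459 0.023
top 100 0.068 c [ 573.5 -284.8   22.8   26.3   15.5] 2311 r 0.0046 angle cw from box+y 2.406 far 2.29 0.0181
top 100 0.09 c [ 571.6 -279.2   22.4   25.8   15.5] 2311 r 0.0019 angle cw from box+y 0.166 far -0.008 0.0153
top 100 0.05 c [ 586.7 -269.4   12.8    4.    51.6] 213 r 0.0195 angle cw from box+y 0.786 far 0.759 0.0258
top 100 0.068 c [ 584.9 -265.1   12.6    3.9   51.6] 213 r 0.0211 angle cw from box+y 0.571 far 0.552 0.0274
top 100 0.09 c [ 582.7 -259.9   12.4    3.9   51.6] 213 r 0.0241 angle cw from box+y 0.359 far 0.385 0.0303
top 100 0.05 c [ 612.8 -287.8    5.2   20.1   83.6] 462 r 0.0424 angle cw from box+y 1.584 far 1.595 0.0525
top 100 0.068 c [ 610.6 -283.2    5.2   19.8   83.6] 462 r 0.0397 angle cw from box+y 1.479 far 1.511 0.0495
top 100 0.09 c [ 607.9 -277.6    5.    19.4   83.6] 462 r 0.037 angle cw from box+y 1.332 far 1.369 0.0465
top 125 0.05 c [ 575.3 -290.5   19.4   22.4    5.4] 1355 r 0.0104 angle cw from box+y 2.57 far 2.586 0.022
top 125 0.068 c [
[... 1271 characters left out ...]
from box+y 1.648 far 1.645 0.0623
scene 125 0.05 c [ 562.9 -267.7    2.8    5.6   54.2] 85 r 0.0156 angle cw from box+y -0.694 far -0.716 0.0184
scene 125 0.068 c [ 574.2 -273.2    2.8    5.5   54.2] 85 r 0.0084 angle cw from box+y 0.244 far -0.001 0.01
scene 125 0.09 c [ 588.  -280.     2.7    5.4   54.2] 85 r 0.0171 angle cw from box+y 1.367 far 1.427 0.0196
scene 125 0.05 c [ 548.4 -270.    21.5   21.9   22. ] 2158 r 0.0251 angle cw from box+y -1.265 far -1.339 0.0367
scene 125 0.068 c [ 560.1 -275.5   21.    21.5   22. ] 2158 r 0.0122 angle cw from box+y -1.254 far -1.373 0.0236
scene 125 0.09 c [ 574.2 -282.3   20.5   20.9   22. ] 2158 r 0.0035 angle cw from box+y 1.797 far 1.507 0.0143
```

```bash
cat >> h.py <<'E'
SEAT=np.array([.6395,.0114]); WY=-.118
SPOT=SEAT+.105*np.array([-np.sin(WY),np.cos(WY)])
KC=np.array([.573,-.2815]); CY=-.148; KEY=KC-.1*np.array([-np.sin(CY),np.cos(CY)])
def dn(y): return [np.pi,0,y]
def st(t=''):
    o=arm.get_obs(); print(t,'t%.1f'%o['time'],'p',np.round(o['ee_pos'],4),'yaw%.3f'%o['tool_rot'][2],'gap%.4f'%o['finger_gap'],'F',np.round(o['ft_force'],1),'gf%.0f'%o['gripper_force'],flush=True); return o
E
python3 - <<'E'
from h import *
x,y,a=.4422,.0140,-.194
arm.command_gripper(.070,60)
arm.move_to([x,y,.10],dn(a)); st('above')
arm.move_straight([x,y,.02],max_speed=.15)
st()
print(arm.move_straight([x,y,-.012],max_speed=.03,contact_N=4)); o=st('touch70')
z=o['ee_pos'][2]
arm.move_straight([x,y,z+.006],max_speed=.05)
arm.command_gripper(.062); 
print(arm.move_straight([x,y,-.012],max_speed=.03,contact_N=4)); o=st('touch62')
E
```

```text
above t2.7 p [0.4427 0.0146 0.1002] yaw-0.193 gap0.0701 F [ 0.4 -0.5  0.2] gf0
 t3.4 p [0.4426 0.0143 0.0203] yaw-0.193 gap0.0698 F [0.4 0.6 0.7] gf0
True
touch70 t4.2 p [ 0.442   0.0139 -0.0077] yaw-0.194 gap0.0702 F [-2.1  0.1  9.7] gf5
True
touch62 t5.0 p [ 0.4426  0.0142 -0.0055] yaw-0.193 gap0.0618 F [-2.5 -0.   9.5] gf5
```

```bash
cat >> h.py <<'E'
def pick(x,y,a,z,w,open_=None,force=60,zup=.09,lift=.14):
    """z: TCP height of grasp; w: expected gap"""
    arm.command_gripper(open_ or w+.012,force)
    arm.move_to([x,y,zup],dn(a))
    arm.move_straight([x,y,z],dn(a),max_speed=.12)
    arm.command_gripper(max(w-.012,0),force); o=st('closed')
    arm.move_straight([x,y,lift],max_speed=.15); o=st('lifted')
    return abs(o['finger_gap']-w)<.004
def place(xy,a,zb,zg,open_,carry,w):
    """zb: surface height, zg: TCP height above underside of object"""
    arm.move_straight([xy[0],xy[1],carry],dn(a),max_speed=.22)
    arm.move_straight([xy[0],xy[1],zb+zg+.008],max_speed=.12)
    o=st('pre'); 
    if abs(o['finger_gap']-w)>.004: print('LOST'); return False
    hit=arm.move_straight([xy[0],xy[1],zb+zg-.006],max_speed=.025,contact_N=5); o=st('down %s dz %.4f'%(hit,arm.get_obs()['ee_pos'][2]-zb-zg))
    arm.command_gripper(open_); p=o['ee_pos']
    arm.move_straight([p[0],p[1],carry],max_speed=.2); return True
E
python3 - <<'E'
from h import *
o=arm.get_obs(); p=o['ee_pos']; arm.move_straight([.4422,.0140,-.0022],dn(-.194),max_speed=.05)
arm.command_gripper(.045,60); st('closed'); arm.move_straight([.4422,.014,.13],max_speed=.15); st('lift')
c=capture('scene'); u,v=proj(c,[.4422,.014,.13])[0].astype(int); im=c['pixels'][v-50:v+50,u-60:u+60,::-1]; 
print(place(SEAT,WY,.054,-.0022,.068,.13,.056))
c2=capture('scene'); u,v=proj(c2,[*SEAT,.06])[0].astype(int); im2=c2['pixels'][v-50:v+50,u-60:u+60,::-1]
cv2.imwrite('pics/a1.png',cv2.resize(np.hstack([im,im2]),(800,333),interpolation=cv2.INTER_CUBIC)); st()
E
```

```text
closed t5.5 p [ 0.4423  0.0141 -0.0017] yaw-0.194 gap0.0536 F [-3.2  1.6 13.3] gf60
lift t6.6 p [0.4414 0.0137 0.129 ] yaw-0.194 gap0.0536 F [ 0.2  0.5 -1.4] gf63
pre t8.4 p [0.64   0.0115 0.0606] yaw-0.118 gap0.0532 F [ 1.  -0.7 -1.8] gf64
down True dz 0.0007 t8.8 p [0.6401 0.0115 0.0525] yaw-0.118 gap0.0531 F [-0.9  1.3  5.3] gf65
True
 t9.7 p [0.6396 0.0115 0.1297] yaw-0.118 gap0.0682 F [-0.1  0.1 -1. ] gf0
```

View pics/a1.png

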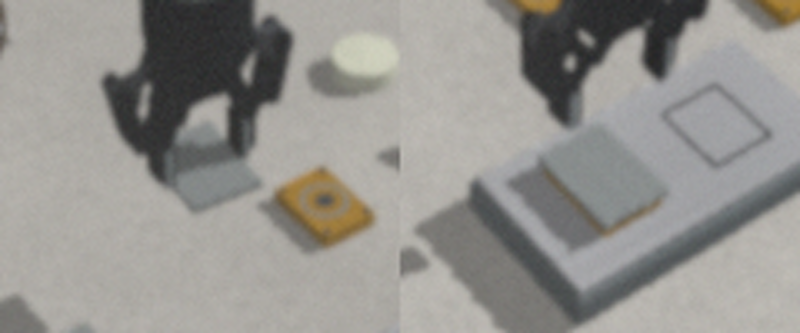

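The sheet was held level and lies on the bolted plate. Next is the first plate, then I'll measure the stack.

```bash
cat >> h.py <<'E'
def chk(n,pic=None,zt=None,fn=brass):
    for nm in('top','scene'):
        c=capture(nm)
        for q in near(c,SEAT,.03,fn,zt,(.002,.008)): print(n,nm,np.round(q[:3],4),np.round(q[3:],1))
        q=near(c,(.4475,.2636),.09,dark,.005,(.0006,.004)); print('sensor',nm,np.round(q,3).tolist())
        if pic: save(c,pic+nm+'.png')
E
python3 - <<'E'
from h import *
c=capture('scene')
for q in near(c,SEAT,.03,steel,.057,(.002,.008)): print('sheet seat',np.round(q,4))
ok=pick(.437,.1428,-.108,.002,.049); print(ok)
c=capture('top')
for q in near(c,SEAT,.03,steel,.057,(.002,.008)): print('sheet seat',np.round(q,4))
if ok:
    print(place(SEAT,WY,.060,.002,.064,.14,.049))
    arm.move_straight([.47,-.05,.14],max_speed=.25); chk('plate',zt=.067,pic='b_'); st()
E
```

```text
closed t12.1 p [0.4377 0.1432 0.0032] yaw-0.108 gap0.0483 F [-0.8 -1.1  5.6] gf62
lifted t13.2 p [0.4363 0.1423 0.1391] yaw-0.108 gap0.0485 F [-1.3  0.6 -2.4] gf62
True
pre t15.2 p [0.64   0.0117 0.0707] yaw-0.117 gap0.0481 F [ 0.3 -0.7 -3.1] gf62
down True dz 0.0012 t15.6 p [0.6401 0.0115 0.0632] yaw-0.117 gap0.0480 F [-2.5  0.5  5.9] gf63
True
plate top [ 0.6393  0.0107 -0.1244] [  69.6   49.  2824.3]
sensor top []
plate scene [ 0.64    0.0105 -0.1249] [  72.6   52.4 2870.7]
sensor scene [[0.404, 0.31, -1.104, 53.179, 36.309, 1455.21]]
 t17.4 p [ 0.4713 -0.0496  0.1398] yaw-0.118 gap0.0641 F [-1.3 -0.1 -0.7] gf0
```

```bash
python3 - <<'E'
from h import *
ok=pick(.4404,-.1117,-.165,-.0022,.0535,lift=.15); print(ok)
if ok and place(SEAT,WY,.074,-.0022,.068,.15,.0535):
    ok=pick(.5683,.291,-.153,.002,.049,zup=.12,lift=.15); print(ok)
    c=capture('scene')
    for q in near(c,SEAT,.03,steel,.077,(.002,.008)): print('sheet seat',np.round(q,4))
    if ok:
        print(place(SEAT,WY,.080,.002,.064,.15,.049))
        arm.move_straight([.5,-.12,.15],max_speed=.25); chk('plate',zt=.087,pic='c_'); st()
E
python3 -c "
import cv2,numpy as np
a=cv2.imread('pics/c_top.png')[180:340,60:340];b=cv2.imread('pics/c_scene.png')[120:280,260:420]
cv2.imwrite('pics/c.png',np.hstack([cv2.resize(a,(560,320)),cv2.resize(b,(240,240)).copy() if 0 else cv2.resize(b,(240,320))[:, :]]))"
```

```text
closed t19.3 p [ 0.4413 -0.1115 -0.0007] yaw-0.165 gap0.0531 F [-2.7  2.7  9.7] gf61
lifted t20.5 p [ 0.4397 -0.1117  0.1492] yaw-0.165 gap0.0528 F [ 0.1  0.1 -1.3] gf63
True
pre t22.4 p [0.64   0.0113 0.0806] yaw-0.118 gap0.0531 F [-0.1 -0.7 -1.5] gf63
down True dz 0.0016 t22.8 p [0.6401 0.0116 0.0734] yaw-0.118 gap0.0532 F [-1.5  0.8  5.5] gf64
closed t26.4 p [0.569  0.2917 0.0035] yaw-0.153 gap0.0477 F [-1.5 -1.   6.4] gf63
lifted t27.5 p [0.5675 0.2905 0.1486] yaw-0.153 gap0.0479 F [-0.9  0.2 -5. ] gf63
True
pre t29.7 p [0.64   0.0117 0.0905] yaw-0.117 gap0.0483 F [-0.3 -0.  -4.6] gf63
down True dz 0.0015 t30.1 p [0.6402 0.0116 0.0835] yaw-0.118 gap0.0485 F [-1.8  0.9  5.5] gf64
True
plate top [ 0.639   0.0106 -0.1177] [  69.4   49.  2915.6]
sensor top [[0.397, 0.257, 0.038, 68.932, 39.875, 2100.319], [0.408, 0.303, 0.178, 40.683, 35.358, 1303.704]]
plate scene [ 0.6397  0.0101 -0.1081] [  72.8   52.2 2450.3]
sensor scene [[0.404, 0.31, -1.114, 51.962, 35.563, 1396.556]]
 t31.9 p [ 0.5011 -0.1192  0.1498] yaw-0.117 gap0.0641 F [ 0.8  0.6 -0.2] gf0
```

View pics/c.png

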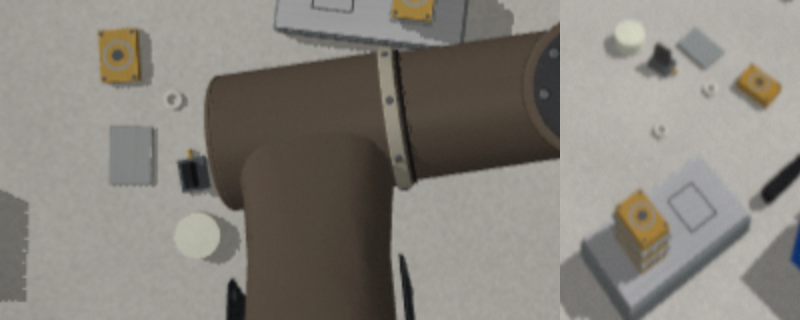

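Two layers are stacked and square. The sensor was knocked to about (0.408, 0.305) but is still upright. I'll do the third layer now.

```bash
python3 - <<'E'
from h import *
arm.move_to([.47,.2,.18],dn(0))
ok=pick(.4334,.3873,.013,-.0022,.0535,zup=.1,lift=.17); print(ok)
if ok and place(SEAT,WY,.094,-.0022,.068,.17,.0535):
    ok=pick(.5654,.4041,.089,.002,.049,zup=.14,lift=.17); print(ok)
    c=capture('scene')
    for q in near(c,SEAT,.03,steel,.097,(.002,.008)): print('sheet seat',np.round(q,4))
    if ok:
        print(place(SEAT,WY,.100,.002,.064,.17,.049))
        arm.move_straight([.5,-.12,.17],max_speed=.25); chk('plate',zt=.107,pic='d_'); st()
E
python3 -c "
import cv2
b=cv2.imread('pics/d_scene.png')[120:280,240:453]
cv2.imwrite('pics/d.png',cv2.resize(b,(800,600),interpolation=cv2.INTER_CUBIC))"
```

```text
closed t35.5 p [ 0.4339  0.388  -0.0005] yaw0.013 gap0.0526 F [-1.1 -1.3  7.1] gf61
lifted t36.8 p [0.433  0.3868 0.1689] yaw0.013 gap0.0528 F [ 0.6 -0.3 -1.6] gf63
True
pre t39.6 p [0.6401 0.0116 0.1004] yaw-0.117 gap0.0529 F [ 1.1  0.8 -1.6] gf63
down True dz 0.0018 t40.0 p [0.6401 0.0116 0.0936] yaw-0.118 gap0.0531 F [-1.3 -0.7  5. ] gf64
closed t44.1 p [0.566  0.4048 0.0036] yaw0.089 gap0.0480 F [-0.7 -0.4  6.3] gf63
lifted t45.4 p [0.5648 0.4036 0.1686] yaw0.089 gap0.0481 F [ 0.4  0.8 -4.8] gf62
True
pre t48.0 p [0.64   0.0116 0.1105] yaw-0.117 gap0.0479 F [ 1.1 -0.1 -3.5] gf62
down True dz 0.0016 t48.4 p [0.6402 0.0115 0.1036] yaw-0.118 gap0.0482 F [-0.9 -0.1  5.9] gf63
True
plate top [ 0.6396  0.0107 -0.1195] [  69.5   49.  2748.2]
sensor top [[0.394, 0.282, -1.556, 79.163, 71.977, 3639.337]]
plate scene [ 0.64    0.0103 -0.1123] [  73.3   52.7 2523.4]
sensor scene [[0.403, 0.31, -1.114, 51.461, 35.563, 1393.519]]
 t50.2 p [ 0.5011 -0.1193  0.1697] yaw-0.117 gap0.0644 F [-0.4  0.3 -0.9] gf0
```

View pics/d.png

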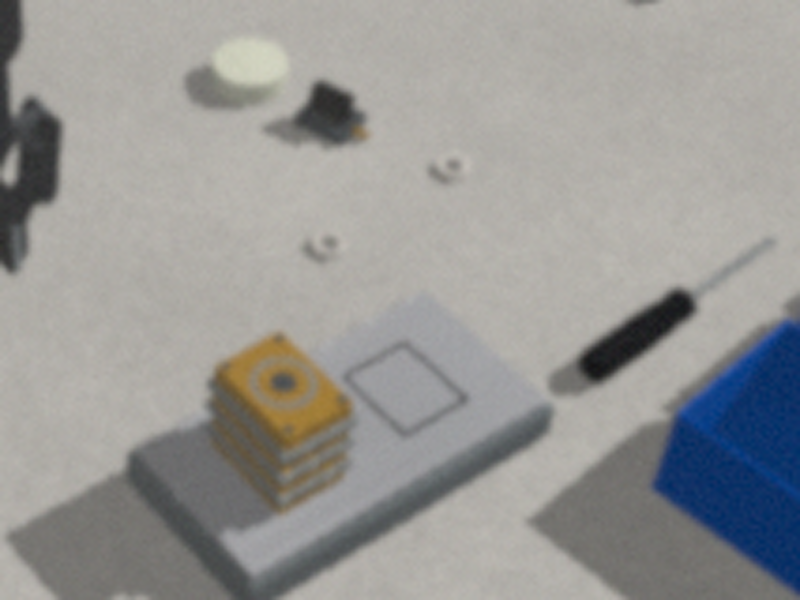

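All three layers are clean and square. The sensor is upright beside the tape at (330,110) in this crop. Next I'll move the arm over the control box, measure the sensor unobstructed, pick it and place it.

```bash
cat >> h.py <<'E'
def bar(im): return im.max(2)<42
def sensor(xy,r=.07,z0=0.):
    for nm in('top','scene'):
        c=capture(nm)
        print(nm,'foot',[np.round(q,3).tolist() for q in near(c,xy,r,dark,z0+.005,(.0006,.004))],'bar',[np.round(q,3).tolist() for q in near(c,xy,r,bar,z0+.022,(.0001,.002))])
        u,v=proj(c,[*xy,z0])[0].astype(int); yield cv2.resize(c['pixels'][v-30:v+30,u-40:u+40,::-1],(400,300),interpolation=cv2.INTER_CUBIC)
E
python3 - <<'E'
from h import *
arm.move_to([.55,-.30,.20],dn(CY))
cv2.imwrite('pics/e.png',np.hstack(list(sensor((.408,.305))))); st()
E
```

```text
top foot [[0.408, 0.303, 0.19, 40.515, 35.233, 1285.742]] bar [[0.408, 0.303, 0.19, 32.67, 19.103, 550.377]]
scene foot [[0.404, 0.31, -1.114, 51.732, 35.905, 1404.293]] bar []
 t51.1 p [ 0.5501 -0.2992  0.1997] yaw-0.147 gap0.0639 F [0.2 0.2 0.3] gf0
```

View pics/e.png

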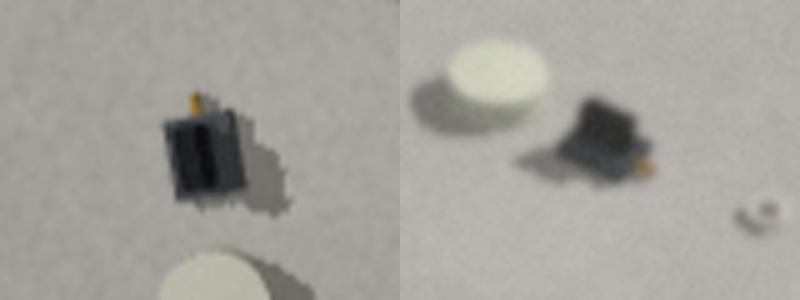

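Run:
```python
from h import *
ok=pick(.408,.303,.19,.014,.014,open_=.042,zup=.1,lift=.12); print(ok)
if ok:
    print(place(SPOT,WY,.04,.014,.042,.13,.014))
    arm.move_to([.573,-.2815,.16],dn(CY+.55))
    cv2.imwrite('pics/f.png',np.hstack(list(sensor(SPOT,z0=.04)))); st(); print(SPOT)
```

```text
closed t54.9 p [0.4084 0.3037 0.015 ] yaw0.190 gap0.0126 F [-0.7 -0.1  6.9] gf59
lifted t55.8 p [0.4074 0.3024 0.1191] yaw0.190 gap0.0128 F [-0.9  0.2 -2. ] gf59
True
pre t58.1 p [0.6523 0.116  0.0627] yaw-0.117 gap0.0125 F [-0.2 -0.5 -1.3] gf59
down True dz 0.0010 t58.5 p [0.6524 0.1159 0.055 ] yaw-0.118 gap0.0122 F [-1.4  1.   4.9] gf60
True
top foot [[0.652, 0.113, -0.118, 42.45, 31.786, 1149.157]] bar [[0.652, 0.114, -0.104, 33.747, 15.674, 461.348]]
scene foot [[0.647, 0.117, -0.104, 46.985, 41.147, 1447.244]] bar [[0.659, 0.111, -0.732, 15.867, 11.035, 123.718]]
 t61.0 p [ 0.5735 -0.2806  0.1597] yaw0.403 gap0.0422 F [ 0.2  0.2 -0.6] gf0
[0.65186127 0.11566984]
```

View pics/f.png

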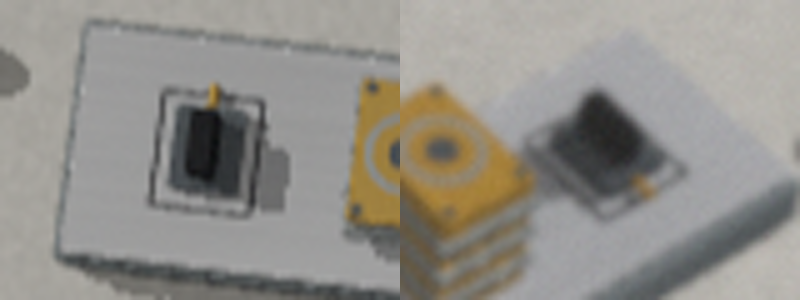

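The sensor stands inside the outline. Now the ring knob.

```bash
cat >> h.py <<'E'
def pointer():
    c=capture('top'); up=6; im=cv2.resize(c['pixels'],None,fx=up,fy=up,interpolation=cv2.INTER_CUBIC); r=[]
    for ct in cv2.findContours((im.min(2)>100).astype(np.uint8),cv2.RETR_LIST,1)[0]:
        A=cv2.contourArea(ct)
        if not 60<A<8000: continue
        for z in(.05,.068):
            p=onplane(c,(ct.reshape(-1,2)+.5)/up-.5,z)[:,:2]; (x,y),(w,h),a=cv2.minAreaRect((p*1000).astype(np.float32)); d=np.array([x,y])/1000-KC
            if np.hypot(*d)<.06: print('z',z,'r%.1f'%(1000*np.hypot(*d)),'ang %.3f'%(np.arctan2(*d)-(-CY)),np.round([x,y,w,h,a],1),int(A))
    u,v=proj(c,[*KC,.07])[0].astype(int); return cv2.resize(c['pixels'][v-30:v+30,u-40:u+40,::-1],(800,600),interpolation=cv2.INTER_CUBIC)
def turn(a0,delta,z=.051,force=40):
    arm.command_gripper(.070,force)
    arm.move_to([*KC,.14],dn(a0)); print('hit',arm.move_straight([*KC,z],dn(a0),max_speed=.06,contact_N=8)); o=st('at ring')
    arm.command_gripper(.040,force); st('grip')
    for k in range(1,5): arm.move_straight([*KC,z],dn(a0-delta*k/4))
    st('turned'); arm.dwell(.1); arm.command_gripper(.070); arm.move_straight([*KC,.14],max_speed=.1); st('up')
E
python3 - <<'E'
from h import *
q=arm.inverse_kinematics([*KC,.051],dn(CY+.55)); q2=arm.inverse_kinematics([*KC,.051],dn(CY-.7)); print(np.round(q,2),np.round(q2,2))
turn(CY+.55,1.08)
arm.move_straight([.5,0,.2],dn(CY),max_speed=.3)
cv2.imwrite('pics/g.png',pointer()); st()
E
```

```text
[-0.15  0.46 -0.28  0.   -0.83  2.12] [-0.15  0.46 -0.28  0.   -0.83  0.87]
hit False
at ring t63.3 p [ 0.5733 -0.2816  0.0514] yaw0.402 gap0.0698 F [ 0.  -0.5  0.2] gf0
grip t63.5 p [ 0.5728 -0.2809  0.0516] yaw0.402 gap0.0542 F [-2.3  5.1  5. ] gf42
turned t65.2 p [ 0.5728 -0.2808  0.0516] yaw-0.678 gap0.0543 F [-2.2  4.6  5.2] gf42
up t66.7 p [ 0.5725 -0.2813  0.1392] yaw-0.678 gap0.0702 F [ 0.3 -0.1 -0.5] gf0
z 0.05 r32.3 ang -0.017 [ 577.2 -249.5    3.4    4.3   89.9] 63
z 0.068 r36.0 ang -0.076 [ 575.6 -245.6    3.4    4.2   89.9] 63
z 0.05 r12.6 ang 2.206 [ 581.9 -290.4    9.6    3.7   21.7] 141
z 0.068 r8.4 ang 1.958 [ 580.2 -285.8    9.4    3.6   21.7] 141
z 0.05 r33.1 ang 0.516 [ 593.4 -255.5    5.4    3.3   25.7] 71
z 0.068 r35.3 ang 0.403 [ 591.5 -251.4    5.3    3.2   25.7] 71
 t67.8 p [ 0.4999 -0.0009  0.1995] yaw-0.149 gap0.0703 F [-0.7 -0.2 -0.4] gf0
```

View pics/g.png

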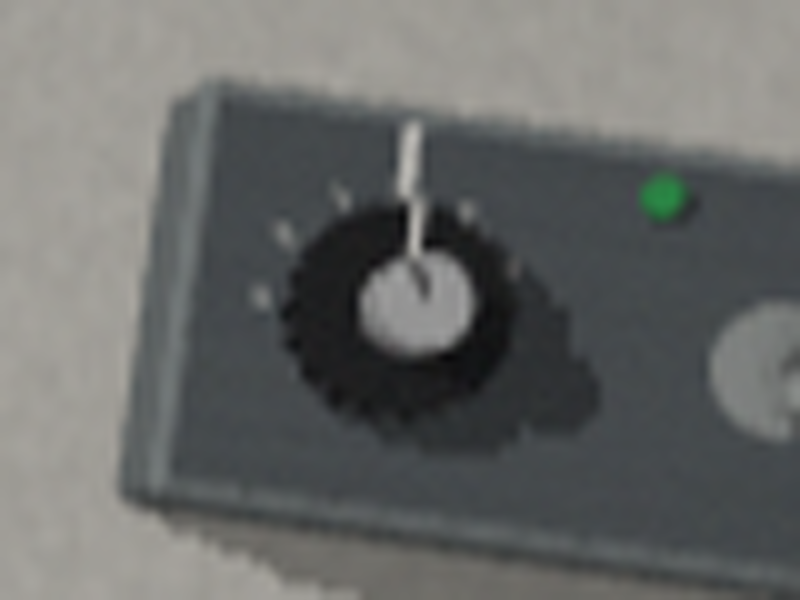

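The pointer appears aligned with the mark once parallax is allowed for. I'll quantify it with a polar intensity profile and check the fine knob in the before and after pictures.

```bash
cat >> h.py <<'E'
def prof(c,z,rs,a0=None,sign=1):
    A=np.linspace(-.3,3.2,701); R,AA=np.meshgrid(rs,A); b=AA-CY   # cw from box +y -> world: dir=(sin b,cos b)
    P=np.stack([KC[0]+R*np.sin(b),KC[1]+R*np.cos(b),np.full_like(R,z)],-1)
    uv=proj(c,P.reshape(-1,3)).astype(np.float32).reshape(*R.shape,2)
    g=cv2.remap(c['pixels'].min(2).astype(np.float32),uv[...,0],uv[...,1],cv2.INTER_CUBIC).mean(1)*sign
    if a0 is not None: g=np.where(abs(A-a0)<.5,g,g.min())
    k=np.argmax(g); s=slice(max(k-40,0),k+41); w=np.clip(g[s]-(g[k]+np.median(g[s]))/2,0,None); return (A[s]*w).sum()/w.sum(),g[k]
E
python3 - <<'E'
from h import *
import pickle
for nm in('top','scene'):
    c0=pickle.load(open(nm+'0.pkl','rb')); c=capture(nm)
    for t,k in(('before',c0),('now',c)):
        print(nm,t,'mark',np.round(prof(k,.05,np.arange(.034,.047,.001),1.57),3),'pointer',np.round(prof(k,.068,np.arange(.017,.026,.001)),3),'fine',np.round(prof(k,.09,np.arange(.003,.010,.001),None,-1),3))
st()
E
```

```text
top before mark [  1.577 155.431] pointer [  0.476 130.626] fine [  1.122 -70.814]
top now mark [  1.577 178.539] pointer [  1.569 167.507] fine [  1.113 -82.361]
scene before mark [  1.575 154.476] pointer [  0.504 124.975] fine [   1.187 -117.893]
scene now mark [  1.576 161.927] pointer [  1.582 136.31 ] fine [   1.186 -121.571]
 t67.9 p [ 0.4999 -0.0011  0.1994] yaw-0.150 gap0.0699 F [ 0.7 -0.4 -0.7] gf0
```

```bash
cat > k.py <<'E'
from h import *
chk('plate',zt=.107); list(sensor(SPOT,z0=.04))
for nm in('top','scene'):
    P=cloud(capture(nm)); q=P[(P[...,2]>.073)&(P[...,2]<.09)&(np.hypot(P[...,0]-KEY[0],P[...,1]-KEY[1])<.03)]
    if len(q)>4: print(nm,'key',len(q),q.mean(0).round(4),np.round(cv2.minAreaRect((q[:,:2]*1000).astype(np.float32)),1) if 0 else cv2.minAreaRect((q[:,:2]*1000).astype(np.float32)))
print(KEY); st()
E
python3 k.py
```

```text
sensor top []
plate scene [ 0.64    0.01   -0.1043] [  73.2   53.6 2694.1]
sensor scene []
top foot [[0.652, 0.113, -0.069, 43.923, 32.628, 1223.691]] bar [[0.652, 0.114, -0.06, 33.664, 16.546, 483.38]]
scene foot [[0.648, 0.116, -0.093, 50.81, 43.204, 1631.286]] bar [[0.655, 0.11, -0.163, 28.995, 14.461, 315.67]]
top key 48 [ 0.5562 -0.3787  0.0811] ((556.0646362304688, -379.56024169921875), (10.577066421508789, 22.977174758911133), 85.00956726074219)
scene key 70 [ 0.5621 -0.3812  0.0801] ((560.1078491210938, -380.65283203125), (10.215278625488281, 27.53156280517578), 80.89839935302734)
[ 0.55825397 -0.3804068 ]
 t68.2 p [ 5.000e-01 -4.000e-04  1.999e-01] yaw-0.149 gap0.0699 F [-1.  -0.3  0.6] gf0
```

The key matches the computed position and orientation, and the stack and sensor are in place. Starting the warmer now.

Run:
```python
from h import *
z=.063
arm.command_gripper(.036,60)
arm.move_straight([*KEY,.16],dn(CY),max_speed=.3)
print('hit',arm.move_straight([*KEY,z],dn(CY),max_speed=.06,contact_N=8)); st('at key')
arm.command_gripper(.0,60); st('grip')
for k in range(1,7):
    arm.move_straight([*KEY,z],dn(CY-1.23*k/6)); o=arm.get_obs(); print('%.3f'%o['tool_rot'][2],np.round(o['moment'],2),np.round(o['ft_force'],1))
arm.dwell(.6); st('held')
P=None
arm.command_gripper(.05); st('open'); arm.dwell(.3)
arm.move_straight([*KEY,.16],max_speed=.12); st('up')
```

```text
hit False
at key t71.9 p [ 0.5585 -0.3805  0.0634] yaw-0.148 gap0.0358 F [ 0.2  0.1 -0.6] gf0
grip t72.2 p [ 0.5585 -0.3799  0.0635] yaw-0.148 gap0.0085 F [-0.6  4.9  5.6] gf60
-0.353 [1.87 0.24 0.07] [-1.   4.7  5.8]
-0.558 [1.78 0.26 0.04] [-0.7  4.9  5. ]
-0.763 [1.73 0.3  0.14] [-0.3  5.5  5. ]
-0.968 [1.67 0.41 0.19] [-0.9  5.5  5.3]
-1.173 [1.63 0.47 0.18] [-1.5  4.8  5.2]
-1.377 [1.62 0.53 0.71] [-0.9  4.8  5.2]
held t75.0 p [ 0.5582 -0.3801  0.0635] yaw-1.376 gap0.0083 F [-1.7  4.2  6.4] gf61
open t75.5 p [ 0.5582 -0.3805  0.0629] yaw-1.378 gap0.0498 F [-0.4 -0.9 -0.5] gf0
up t76.7 p [ 0.5577 -0.3801  0.159 ] yaw-1.378 gap0.0501 F [-0.5  1.  -0.3] gf0
```

The moment jumped at the end, so the stop was reached. Final check of the whole scene.

Run:
```python
from h import *
arm.move_to([.42,-.15,.25],dn(CY))
exec(open('k.py').read())
for nm in('top','scene'):
    c=capture(nm); save(c,'end_%s.png'%nm); print(nm,'mark',np.round(prof(c,.05,np.arange(.034,.047,.001),1.57),3),'pointer',np.round(prof(c,.068,np.arange(.017,.026,.001)),3),'fine',np.round(prof(c,.09,np.arange(.003,.010,.001),None,-1),3))
im=cv2.imread('pics/end_scene.png'); cv2.imwrite('pics/end.png',cv2.resize(im[100:400,80:480],(800,600),interpolation=cv2.INTER_CUBIC))
```

```text
plate top [ 0.6395  0.0108 -0.1213] [  69.4   48.9 2748. ]
sensor top []
plate scene [ 0.64    0.0101 -0.1056] [  73.2   53.5 2930.3]
sensor scene []
top foot [[0.652, 0.112, -0.063, 42.823, 32.245, 1183.689]] bar [[0.652, 0.114, -0.052, 33.631, 16.51, 478.281]]
scene foot [[0.649, 0.116, -0.092, 51.941, 43.702, 1708.036]] bar [[0.655, 0.111, -0.105, 31.851, 17.01, 407.63]]
top key 52 [ 0.5562 -0.3784  0.0806] ((555.89697265625, -379.6163024902344), (10.472611427307129, 23.967519760131836), 78.98954772949219)
scene key 67 [ 0.5621 -0.3812  0.0806] ((560.4911499023438, -380.7951965332031), (9.992934226989746, 26.57862663269043), 81.41350555419922)
[ 0.55825397 -0.3804068 ]
 t78.1 p [ 0.4202 -0.1504  0.2495] yaw-0.149 gap0.0500 F [-0.3 -0.2  0.3] gf0
top mark [  1.577 180.723] pointer [  1.569 170.668] fine [  1.11 -84.05]
scene mark [  1.577 157.18 ] pointer [  1.581 131.926] fine [   1.187 -117.796]
```

View pics/end.png

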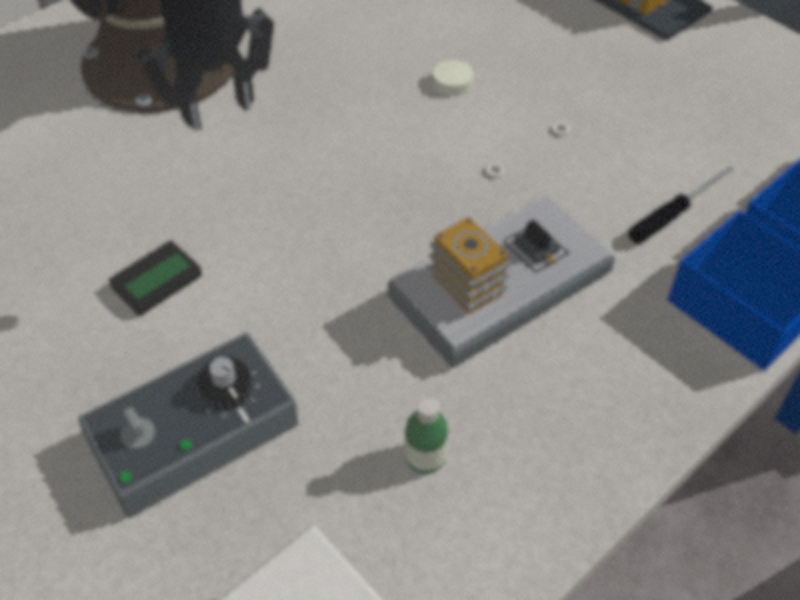

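The stack is square at (470,265), the sensor stands inside its outline at (537,240), the pointer is on the mark at (240,405), and the key is back at rest. The bystanders are where they were.

```bash
python3 -c "
from station import arm
print(arm.finish_job())"
```

```text
the job is handed in; nothing more can be done
None
```

The job is handed in, with every part done and confirmed in the last camera check: three plates stacked on separator sheets, sensor inside its outline, ring pointer on the long mark with the inner knob unmoved, and the key turned to its stop, held and back at rest.

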